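Close and bolt the parts cabinet for transport

TASK

Make the small-parts cabinet in front of you ready to be carried out to the van: push its two open drawers fully in, then swing the steel gate shut flat across the drawer fronts, and last slide the bolt on top of the cabinet fully home through the gate's eye. Do it all by pushing with the fingertips; do not grasp or lift anything, and leave the other things on the bench and on the cabinet where they are.

Things in the scene. Friction and masses are not known exactly. Their poses are not given: they have to be found in the camera images.
- cabinet: Small-parts cabinet, dark blue frame, nine pale drawers in three rows of three, 258 wide (y) x 210 high (z) mm, fixed on the bench and turned somewhat. Origin: centre of its underside. Its x points from front to back, y to its left seen from the robot, z up. Shut fronts lie at x = -80 mm, the back at x = +80. Only the middle and right top drawers are open and move; the other seven are fixed shut.
- cabinet_drawer_21 (a joint): How far the middle top drawer is pulled out, m: 0 fully in (end stop), up to 0.11. It slides along the cabinet's x (towards -x = out) with about 1.5 N of friction and stays where it is left.
- cabinet_drawer_22 (a joint): The same for the right top drawer (the one on the cabinet's -y side).
- middle_front (a point): Point on the outer face of the middle top drawer's front, on its middle line (cabinet y = 0), 180 mm above the bench. The front is 78 mm wide and reaches from 142 to 203 mm above the bench; it moves with the drawer.
- right_front (a point): The same point on the right top drawer's front (cabinet y = -86 mm), 180 mm above the bench.
- gate (a joint): Opening angle of the steel gate, rad: 0 shut, lying across all the drawer fronts 5 mm before them (end stop), 1.57 standing straight out from the front. It starts wide open at the cabinet's left front edge. About 0.12 N m of hinge friction; it stays where it is left. Drawers left open stand in its way.
- gate_hinge (a point): Point on the gate's upright hinge axis at the cabinet's left front edge (cabinet x = -87, y = +137 mm), 180 mm above the bench. The gate is a steel flat-bar frame, 4 mm thick: free edge 256 mm from the axis, top edge 191, lowest edge 33 mm above the bench. Shut, it runs from the axis along the cabinet's -y; opened by an angle a, along (-sin a, -cos a) in the cabinet's x, y.
- gate_push (a point): Point on the outer face of the gate's top bar, 120 mm from the hinge axis, 180 mm above the bench (the bar is 22 mm high, 169 to 191 mm). Push the gate on this face: it looks to the cabinet's -x when shut, and to the cabinet's left (+y) while the gate stands open.
- gate_eye (a point): Centre of the square eye (16 mm wide and 16 mm high inside, 5 mm thick) on a strap at the gate's free end, folded back over the cabinet's top; 247 mm from the hinge axis, 223 mm above the bench, eye top at 236 mm. With the gate shut it stands before the bolt's nose.
- bolt (a joint): How far the barrel bolt on top of the cabinet is slid towards the eye, m: 0 drawn back, 0.042 fully home (end stop). It slides along the cabinet's -y (to its right) with about 2 N of friction and stays where it is left. The nose passes through the eye from about 0.018 to 0.023 on. If the gate is ajar the bolt meets the eye's side and stops.
- bolt_knob (a point): Middle of the bolt's upright round knob: dark, 15 mm across, 20 mm high, its top 260 mm above the bench, this point 249.5 mm; below it a 10 mm stem and the rod (top at 228.5 mm). Drawn back, the knob is at cabinet x = -25, y = -10 mm; home, at y = -52 mm. Push it on its +y side.
- tape_roll: Bystander: roll of masking tape, 96 mm across, 25 mm high, lying loose on the cabinet's top at the back left (about cabinet x = 35, y = 83 mm). Origin: centre of its underside.
- oiler: Bystander: small red oil can with a long thin spout, 64 mm across, 160 mm high, standing loose on the left of the cabinet. Origin: centre of its underside.
- aerosol: Bystander: blue and white spray can, 52 mm across, 161 mm high, standing loose on the right of the cabinet. Origin: centre of its underside.
- pliers: Bystander: combination pliers with blue grips, 52 x 188 x 14 mm, lying loose on the bench before the cabinet; the gate passes above them. Origin: centre of the underside.
- screwdriver: Bystander: yellow-handled screwdriver, 26 x 178 x 26 mm, lying loose on the bench before the cabinet; the gate passes above it. Origin: centre of the underside.
- bolt_plate: The bolt's fixed steel plate on the cabinet's top; it shares the cabinet's origin and axes (the plate itself is at cabinet x = -25 mm, y = -81 to +21 mm). Two guide straps carry the rod: 10 mm long, 23 mm wide, at cabinet y = -72 and +12 mm, tops 232 mm above the bench: a fingertip that pushes the knob must stay above them.
- coupling: Bystander: white plastic pipe coupling, 38 mm across, 50 mm high, standing on the bench to the left of the cabinet. Origin: centre of its underside.
- v_block: Bystander: grey steel V-block, 60 x 60 x 45 mm, on the bench to the left. Origin: centre of its underside.

How it is judged:
On the way, in this order (a step that is already met when the one before it is completed fails the run):
1. both drawers are pushed fully in while the gate still stands open (value of joint each of cabinet_drawer_21, cabinet_drawer_22 below 0.004 m and value of joint gate above 0.8 rad), for 0.2 s.
2. the gate is swung shut across the drawers, the bolt still drawn back (value of joint gate below 0.03 rad and value of joint bolt below 0.016 m), for 0.2 s.
3. the bolt is slid home through the eye (value of joint bolt above 0.038 m), for 0.2 s.
At the end, for the whole second after the job is handed in: Both drawers are within 4 mm of fully in, the gate is within 0.03 rad of shut, the bolt is within 4 mm of its end stop with its nose through the eye, and the oil can and the spray can stand upright (value of joint each of cabinet_drawer_21, cabinet_drawer_22 below 0.004 m and value of joint gate below 0.03 rad and value of joint bolt above 0.038 m and angle between each of oiler, aerosol's own z axis and vertical below 0.2 rad); the robot touches nothing.
It fails at once if a loose thing on or round the cabinet is picked up or pushed more than 25 mm (distance of any of tape_roll, oiler, aerosol, pliers, screwdriver, coupling, v_block from where it was at the start of the episode above 0.025 m).
It also fails if it takes over 54 s, if anything falls off the work surface, if the arm or the gripper's body presses on something with over 40 N, if the wrist force passes 120 N, or if a joint passes its speed limit or range.

ROBOT

A 7-joint arm with a two-finger parallel gripper is mounted at the origin on a cart in front of the work surface, level with it; the furniture and walls round the work are solid. World frame = base frame: x ahead of the robot, y to its left, z up, the work surface at z = 0. Lengths are in m, angles in rad, forces in N, time in s.
With the tool pointing down it reaches from about 0.425 to 0.925 m from the base axis. Payload 6.8 kg.
Tool frame: the origin (TCP) lies on the front face of the gripper's body, between the roots of the fingers; the fingertips stand 80 mm ahead of it and the grasp point (between the pads) lies 61 mm ahead of it; z points along the fingers, x is the direction in which the jaws open and shut, and the axes are right-handed (so a half turn about z gives the same grasp; the last joint's range is limited). The gripper opens to 88 mm and grips with 3 to 60 N. Pads are 20 mm wide; open, the fingers measure 115 mm over their backs; the gripper's body (75 mm by 178 mm) begins 61 mm behind the grasp point.
Start: joints at [-1.445, 0.477, 0.022, 1.555, -0.011, 1.109, -0.083], TCP at [0.156, 0.657, 0.303] pointing down, gripper open.
Joint ranges: [-2.96, 2.96], [-0.34, 2.1], [-1.41, 1.46], [0.24, 2.44], [-1.37, 4.51], [0.17, 1.92], [-2.96, 2.96]. Speed limits (rad/s): [2.39, 2.39, 3.14, 3.14, 3.14, 3.14, 3.14].

INTERFACE

Orientations are given as [roll, pitch, yaw] about the fixed x, y, z axes, in that order (R = Rz(yaw) Ry(pitch) Rx(roll)).
In Python, from plant import bot gives the robot as it stands.
- The arm moves only by the shell command python3 -m jog 'ROWS' [FORCE]. ROWS is JSON, one flat list of numbers, 5 for each row, row after row: the finger opening in m, from 0 to 0.0878, then the shift along the world's x, y, z in m, then the turn about the world's z in degrees. In form: [hand, dx, dy, dz, twist, hand, dx, dy, dz, twist, ...]. A call has 1 to 20 rows; each row is the pose to reach, as a shift and turn from the pose measured when the call began; what a row does not reach only later rows make up. A row lasts 1/10 s, in which the tool goes at most 50 mm and 8.59 degrees, less where a joint would pass 70% of its speed; a pose out of reach is approached as far as the arm can. A call with a gripper value outside its range is refused whole. The fingers move at their own pace and stop on an object; FORCE is the grip in N (left out, the last holds). Time passes only in rows, so rows that repeat a pose let the fingers close. It gives the time, the measured TCP pose, the force and the opening at its end, in the units of the state.
- bot.observe(): the state, without advancing time (a new reading comes with each control period).
- bot.snapshot(name): name is "side" or "top"; returns a dict with "pixels" (384x512x3 uint8, red, green, blue), "range_z" (384x512 float32, m along the optical axis (not along the pixel's ray), 0 where there is no reading), "mtx" (3x3 intrinsics, pixels), "rvec" (rotation vector, rad) and "tvec" (3), from world to camera coordinates, as OpenCV has them. Camera axes: x right, y down, z forward; pixel columns grow to the right and rows downward; lengths in m; the calibration is good to about 2 mm. A picture is of the moment at which its call begins.
- bot.job_done(): hands the job in, once; it reports no verdict.
The state is a dict: "time_s": time; "qpos": joint angles; "qd": joint speeds; "tau": joint torques, N m; "ee_pos": TCP position; "orientation": TCP orientation; "ft_force": force on the tool from outside, world axes, zero at the start; "torque": the same for the moment, N m; "width": finger opening in m.
Only numpy, scipy, OpenCV 4.12 (cv2) and the standard library are available. Lean on these libraries where they do the work, as an engineer would, in place of code of your own. Each camera call takes 0.05 s, during which the arm holds its last target. There are 200 camera calls.

## Working session

There is one attempt and no reset: what is moved stays moved. The work goes in short steps, Python scripts to look and compute and a shell command to move; the robot and the scene stay as the last step left them, time stands still between calls to the robot, and variables do not carry over. Pictures are saved under pics/ and viewed, on a budget of 10 in all, crops included, one or two more only if the job needs it, and the job is handed in when it is done.

```bash
mkdir -p pics; ls; cat > h.py <<'E'
import numpy as np, cv2
from plant import bot
def snap(n):
    s=bot.snapshot(n); R=cv2.Rodrigues(np.array(s["rvec"],float))[0]; t=np.array(s["tvec"],float).ravel()
    K=np.array(s["mtx"]); z=s["range_z"]
    v,u=np.mgrid[:z.shape[0],:z.shape[1]]
    c=np.stack([(u-K[0,2])/K[0,0]*z,(v-K[1,2])/K[1,1]*z,z],-1)
    P=(c-t)@R; P[z==0]=np.nan
    return s["pixels"],P,K,R,t
def save(img,f): cv2.imwrite("pics/"+f,cv2.cvtColor(img,cv2.COLOR_RGB2BGR))
E
python3 - <<'E'
from h import *
for n in("top","side"):
    im,P,K,R,t=snap(n); save(im,n+"0.png"); np.save(n+"0.npy",P); print(n,-R.T@t)
o=bot.observe(); print(o)
E
```

```text
pics
top [ 3.67501484e-01 -9.61488147e-04  1.03659806e+00]
side [0.23375784 1.29690296 0.77671898]
{'time_s': 0.1, 'qpos': array([-1.44509173,  0.47773556,  0.02232047,  1.55628855, -0.01148217,
        1.1093119 , -0.08308862]), 'qd': array([-0.00083535, -0.00207289, -0.00025721, -0.00090475, -0.00089271,
       -0.00062488, -0.00106654]), 'tau': array([ 4.39982075e-03, -5.84094894e+01,  1.53985854e+00, -2.73315239e+01,
       -5.42865938e-02,  1.31009251e-02,  6.02603927e-05]), 'ee_pos': array([0.15628477, 0.6562562 , 0.3017933 ]), 'orientation': array([3.14146968e+00, 1.61071992e-03, 1.33705136e+00]), 'ft_force': array([ 0.1232644 , -0.38529834, -0.09157621]), 'torque': array([ 0.00746716,  0.01824554, -0.02070055]), 'width': 0.08776042446634816}
```

View pics/top0.png

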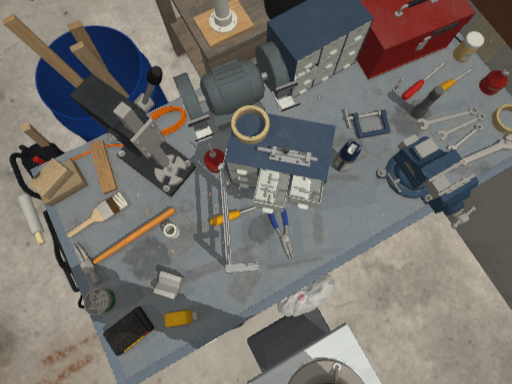

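View pics/side0.png

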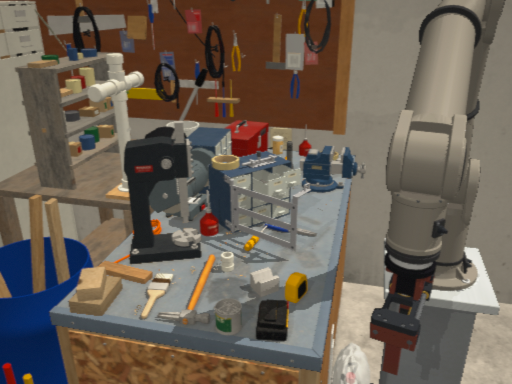

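The top view shows the cabinet top around (280,145), the drawers open at (270,190) and (305,190), and the gate standing out from (222,180) to (240,268). The side view confirms the open gate and shows the arm well clear on the right. Next I'll measure from the depth.

```bash
python3 - <<'E'
from h import *
P=np.load("top0.npy"); im=cv2.imread("pics/top0.png")
for n,(u,v) in dict(cab=(270,135),tape=(250,107),knob=(290,155),oil=(213,160),aer=(347,155),mid=(270,187),right=(306,188),gatefree=(240,267),plier=(285,240),sd=(225,217),coup=(170,230),v=(168,284),base=(335,375),bench=(380,200)).items(): print(n,P[v,u].round(3))
z=P[...,2]
# cabinet top plane
d=np.abs(z-z[135,270])<.006
lab=cv2.connectedComponents(d.astype('uint8'))[1]; m=lab==lab[135,270]; m=m.astype('uint8')
pts=P[m>0]; r=cv2.minAreaRect((pts[:,:2]*1000).astype('float32')); print(len(pts),np.median(pts[:,2]),r, cv2.boxPoints(r).round(1))
S=np.load("side0.npy")
big=cv2.resize(im[90:290,190:390],(800,800),interpolation=cv2.INTER_CUBIC)[:, :]
cv2.imwrite("pics/topcrop.png",cv2.resize(big,(600,600)))
E
```

```text
cab [ 0.666 -0.199  0.209]
tape [ 0.747 -0.186  0.234]
knob [ 0.59  -0.212  0.226]
oil [ 0.731 -0.049  0.064]
aer [ 0.541 -0.374  0.129]
mid [ 0.562 -0.143  0.142]
right [ 0.513 -0.223  0.145]
gatefree [0.414 0.022 0.218]
plier [ 0.43  -0.123  0.014]
sd [ 0.553 -0.001  0.12 ]
coup [0.621 0.159 0.   ]
v [0.481 0.225 0.028]
base [ 0.062 -0.059  0.032]
bench [ 0.396 -0.435  0.004]
4322 0.21050487859927822 ((636.8433837890625, -202.54931640625), (283.7069091796875, 163.50927734375), 54.25979995727539) [[ 487.6 -269.9]
 [ 620.3 -365.4]
 [ 786.1 -135.2]
 [ 653.3  -39.7]]
```

View pics/topcrop.png

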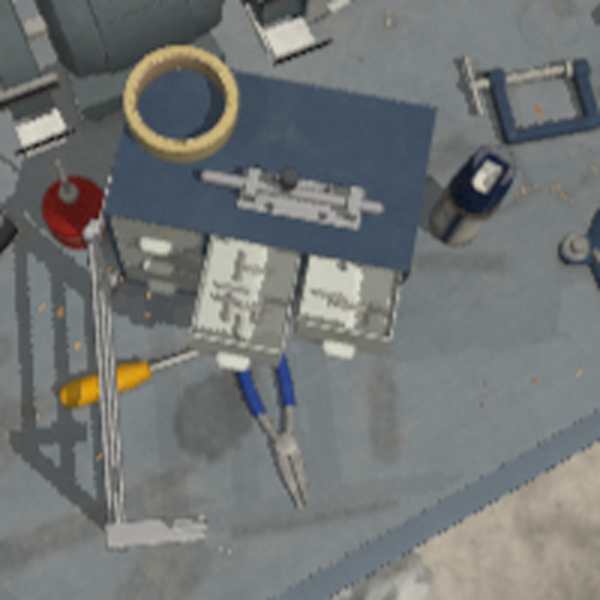

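The crop shows the cabinet turned about −36°, both drawers open by roughly the same amount, the gate near 90° with its strap pointing right, and the bolt knob at crop (290,178). I'll fit the cabinet frame next.

```bash
cat >> h.py <<'E'
def fit_top(im,P):
    hsv=cv2.cvtColor(im,cv2.COLOR_RGB2HSV); z=P[...,2]
    m=((np.abs(z-.2105)<.006)&(hsv[...,0]>100)&(hsv[...,0]<125)&(hsv[...,1]>90)&(np.abs(P[...,0]-.63)<.2)&(np.abs(P[...,1]+.2)<.2)).astype('uint8')
    lab=cv2.connectedComponentsWithStats(m); i=1+np.argmax(lab[2][1:,4]); return lab[1]==i
E
python3 - <<'E'
from h import *
im=cv2.cvtColor(cv2.imread("pics/top0.png"),cv2.COLOR_BGR2RGB); P=np.load("top0.npy")
m=fit_top(im,P); q=P[m]; r=cv2.minAreaRect((q[:,:2]*1000).astype('float32')); print(m.sum(),r,cv2.boxPoints(r).round(1).tolist())
yaw=np.deg2rad(r[2]-90); c=np.array(r[0])/1000
ex=np.array([np.cos(yaw),np.sin(yaw)]); ey=np.array([-ex[1],ex[0]])
L=lambda p:np.stack([(p[...,:2]-c)@ex,(p[...,:2]-c)@ey,p[...,2]],-1)
Q=L(P); S=L(np.load("side0.npy"))
for nm,A in(("top",Q),("side",S)):
    def show(t,s):
        B=A[s]
        print(nm,t,len(B), np.nanpercentile(B,[2,50,98],axis=0).round(3).tolist() if len(B) else '')
    x,y,z=A[...,0],A[...,1],A[...,2]
    show("midfront/handle",(x<-.1)&(x>-.3)&(abs(y)<.035)&(z>.13)&(z<.205))
    show("rightfront",(x<-.1)&(x>-.3)&(abs(y+.086)<.035)&(z>.13)&(z<.205))
    show("gate bar",(x<-.12)&(x>-.3)&(y>.09)&(y<.25)&(z>.165)&(z<.2))
    show("eye",(x<-.3)&(x>-.4)&(y>.0)&(y<.25)&(z>.2)&(z<.25))
    show("knob",(abs(x+.025)<.03)&(abs(y)<.05)&(z>.24)&(z<.27))
    show("tape",(z>.228)&(z<.242)&(x>-.03)&(x<.1)&(y>.02)&(y<.15))
    show("oiler",(z>.03)&(z<.2)&(x>-.15)&(x<.15)&(y>.15)&(y<.26))
W=lambda x,y:(c+x*ex+y*ey).round(4).tolist()
print(W(-.24,-.043),W(-.09,-.043),"hinge",W(-.087,.137),"gp",W(-.207,.16),"knob",W(-.025,.03))
E
```

```text
1 ((595.13427734375, -342.61199951171875), (0.0, 0.0), 0.0) [[595.0999755859375, -342.6000061035156], [595.0999755859375, -342.6000061035156], [595.0999755859375, -342.6000061035156], [595.0999755859375, -342.6000061035156]]
top midfront/handle 641 [[-0.244, -0.034, 0.139], [-0.202, -0.011, 0.144], [-0.146, 0.033, 0.194]]
top rightfront 1148 [[-0.257, -0.119, 0.141], [-0.165, -0.079, 0.146], [-0.102, -0.052, 0.203]]
top gate bar 550 [[-0.298, 0.202, 0.166], [-0.261, 0.238, 0.179], [-0.123, 0.249, 0.192]]
top eye 2 [[-0.3, 0.057, 0.201], [-0.3, 0.059, 0.205], [-0.3, 0.06, 0.209]]
top knob 0 
top tape 0 
top oiler 2740 [[-0.144, 0.168, 0.04], [-0.021, 0.227, 0.154], [0.144, 0.257, 0.198]]
side midfront/handle 458 [[-0.243, -0.033, 0.144], [-0.212, 0.004, 0.169], [-0.116, 0.032, 0.202]]
side rightfront 479 [[-0.265, -0.119, 0.145], [-0.223, -0.089, 0.177], [-0.146, -0.052, 0.204]]
side gate bar 269 [[-0.292, 0.094, 0.166], [-0.215, 0.166, 0.182], [-0.124, 0.249, 0.199]]
side eye 4 [[-0.303, 0.056, 0.207], [-0.301, 0.059, 0.207], [-0.301, 0.062, 0.21]]
side knob 0 
side tape 0 
side oiler 588 [[-0.148, 0.215, 0.038], [-0.072, 0.23, 0.165], [0.144, 0.258, 0.199]]
[0.5521, -0.1026] [0.5521, -0.2526] hinge [0.7321, -0.2556] gp [0.7551, -0.1356] knob [0.6251, -0.3176]
```

```bash
cat > fit.py <<'E'
from h import *
im=cv2.cvtColor(cv2.imread("pics/top0.png"),cv2.COLOR_BGR2RGB); P=np.load("top0.npy")
I=im.astype(int); z=P[...,2]
print(im[135,270],im[205,222])
m=((np.abs(z-.2105)<.006)&(I[...,2]-I[...,0]>25)&(I[...,0]<80)).astype('uint8')
m=cv2.morphologyEx(m,cv2.MORPH_OPEN,np.ones((3,3)))
lab=cv2.connectedComponents(m)[1]; m=lab==lab[135,270]
q=P[m]; r=cv2.minAreaRect((q[:,:2]*1000).astype('float32')); print(m.sum(),r)
a=r[2] if r[1][0]>r[1][1] else r[2]-90
yaw=np.deg2rad(a-90); c=np.array(r[0])/1000
ex=np.array([np.cos(yaw),np.sin(yaw)]); ey=np.array([-ex[1],ex[0]])
L=lambda p:np.stack([(p[...,:2]-c)@ex,(p[...,:2]-c)@ey,p[...,2]],-1)
W=lambda x,y:(c+x*ex+y*ey).round(4).tolist()
if __name__=="__main__":
  Q=L(P); S=L(np.load("side0.npy"))
  print(np.percentile(L(q),[1,99],axis=0).round(4).tolist(),"yaw",np.rad2deg(yaw))
  for nm,A in(("top",Q),("side",S)):
    def show(t,s):
        B=A[s]
        print(nm,t,len(B), np.nanpercentile(B,[2,50,98],axis=0).round(3).tolist() if len(B) else '')
    x,y,z=A[...,0],A[...,1],A[...,2]
    show("midfront hi",(x<-.1)&(x>-.3)&(abs(y)<.03)&(z>.185)&(z<.205))
    show("midhandle",(x<-.1)&(x>-.3)&(abs(y)<.03)&(z>.14)&(z<.18))
    show("right hi",(x<-.1)&(x>-.3)&(abs(y+.086)<.03)&(z>.185)&(z<.205))
    show("righthandle",(x<-.1)&(x>-.3)&(abs(y+.086)<.03)&(z>.14)&(z<.18))
    for a,b in((-.16,-.12),(-.33,-.29)): show("gate bar",(x<b)&(x>a)&(y>.09)&(y<.25)&(z>.186)&(z<.196))
    show("eye",(x<-.28)&(x>-.4)&(y>.0)&(y<.25)&(z>.21)&(z<.25))
    show("knob",(abs(x+.025)<.03)&(abs(y)<.05)&(z>.24)&(z<.27))
    show("tape",(z>.228)&(z<.242)&(x>-.03)&(x<.1)&(y>.02)&(y<.15))
    show("oiler",(z>.03)&(z<.2)&(x>-.15)&(x<.15)&(y>.15)&(y<.26))
  print(W(-.26,-.043),W(-.09,-.043),"hinge",W(-.087,.137),"gp",W(-.207,.16),"knob",W(-.025,.03))
E
python3 fit.py
```

```text
[64 75 92] [156 155 153]
3398 ((634.2420043945312, -210.5172119140625), (256.6080322265625, 146.63067626953125), 49.67036056518555)
[[-0.0718, -0.1263, 0.2071], [0.0704, 0.1243, 0.2138]] yaw -40.32963943481445
top midfront hi 57 [[-0.159, -0.029, 0.186], [-0.158, 0.0, 0.197], [-0.156, 0.028, 0.205]]
top midhandle 478 [[-0.168, -0.029, 0.141], [-0.128, 0.0, 0.145], [-0.101, 0.028, 0.174]]
top right hi 67 [[-0.132, -0.114, 0.186], [-0.13, -0.086, 0.197], [-0.129, -0.057, 0.205]]
top righthandle 223 [[-0.141, -0.114, 0.141], [-0.113, -0.085, 0.148], [-0.101, -0.058, 0.175]]
top gate bar 29 [[-0.159, 0.117, 0.187], [-0.141, 0.121, 0.191], [-0.122, 0.129, 0.194]]
top gate bar 0 
top eye 252 [[-0.332, 0.002, 0.214], [-0.317, 0.034, 0.216], [-0.302, 0.068, 0.237]]
top knob 39 [[-0.037, -0.023, 0.247], [-0.032, -0.016, 0.259], [-0.025, -0.01, 0.261]]
top tape 476 [[-0.027, 0.038, 0.229], [0.027, 0.082, 0.234], [0.075, 0.129, 0.237]]
top oiler 2180 [[-0.046, 0.154, 0.036], [0.094, 0.203, 0.151], [0.147, 0.255, 0.195]]
side midfront hi 81 [[-0.163, -0.027, 0.186], [-0.159, 0.001, 0.195], [-0.154, 0.028, 0.205]]
side midhandle 137 [[-0.171, -0.029, 0.144], [-0.159, 0.001, 0.163], [-0.154, 0.028, 0.178]]
side right hi 72 [[-0.135, -0.113, 0.186], [-0.131, -0.087, 0.195], [-0.126, -0.057, 0.204]]
side righthandle 114 [[-0.143, -0.114, 0.143], [-0.131, -0.088, 0.163], [-0.125, -0.064, 0.179]]
side gate bar 24 [[-0.16, 0.117, 0.187], [-0.142, 0.124, 0.191], [-0.122, 0.13, 0.194]]
side gate bar 0 
side eye 90 [[-0.335, 0.002, 0.211], [-0.318, 0.032, 0.217], [-0.307, 0.07, 0.238]]
side knob 26 [[-0.04, -0.02, 0.241], [-0.032, -0.013, 0.252], [-0.026, -0.009, 0.261]]
side tape 177 [[-0.021, 0.042, 0.228], [0.019, 0.085, 0.234], [0.072, 0.131, 0.238]]
side oiler 753 [[-0.051, 0.152, 0.031], [0.027, 0.195, 0.089], [0.135, 0.258, 0.19]]
[0.4082, -0.075] [0.5378, -0.1851] hinge [0.6566, -0.0498] gp [0.58, 0.0454] knob [0.6346, -0.1715]
```

```bash
python3 -m jog '[0.0878,0.29,-0.3,0.098,-27, 0.0878,0.29,-0.3,0.098,-27, 0.0878,0.29,-0.3,0.098,-27, 0.0878,0.29,-0.3,0.098,-27, 0.0878,0.29,-0.3,0.098,-27, 0.0878,0.29,-0.3,0.098,-27, 0.0878,0.29,-0.3,0.098,-27, 0.0878,0.29,-0.3,0.098,-27, 0.0878,0.29,-0.3,0.098,-27, 0.0878,0.287,-0.764,0.098,-27, 0.0878,0.287,-0.764,0.098,-27, 0.0878,0.287,-0.764,0.098,-27, 0.0878,0.287,-0.764,0.098,-27, 0.0878,0.287,-0.764,0.098,-27, 0.0878,0.287,-0.764,0.098,-27, 0.0878,0.287,-0.764,0.098,-27, 0.0878,0.287,-0.764,0.098,-27, 0.0878,0.287,-0.764,0.098,-27, 0.0878,0.287,-0.764,0.098,-27, 0.0878,0.287,-0.764,0.098,-27]'
python3 - <<'E'
from fit import *
S=L(np.load("side0.npy")); x,y,z=S[...,0],S[...,1],S[...,2]
for a,f in((0,-.159),(-.086,-.131)):
    B=S[(x<f-.006)&(x>f-.02)&(abs(y-a)<.03)&(z>.14)&(z<.21)]; print(np.percentile(B,[0,50,100],axis=0).round(3).tolist())
o=bot.observe(); print(o["time_s"],o["ee_pos"],o["orientation"],o["ft_force"])
im,P,*_=snap("side"); save(im,"side1.png")
E
```

```text
time_s: 2.1
ee_pos: [0.4426, -0.1103, 0.3998]
orientation: [3.142, 0.002, 0.86]
ft_force: [-0.2, -0.2, -0.4]
width: 0.0878
[64 75 92] [156 155 153]
3398 ((634.2420043945312, -210.5172119140625), (256.6080322265625, 146.63067626953125), 49.67036056518555)
[[-0.173, -0.009, 0.161], [-0.17, 0.005, 0.163], [-0.165, 0.016, 0.166]]
[[-0.148, -0.092, 0.162], [-0.14, -0.079, 0.163], [-0.137, -0.062, 0.208]]
2.1 [ 0.4426161  -0.11028172  0.39975481] [3.14151766e+00 1.64723474e-03 8.60396729e-01] [-0.18890412 -0.20954747 -0.40486808]
```

View pics/side1.png

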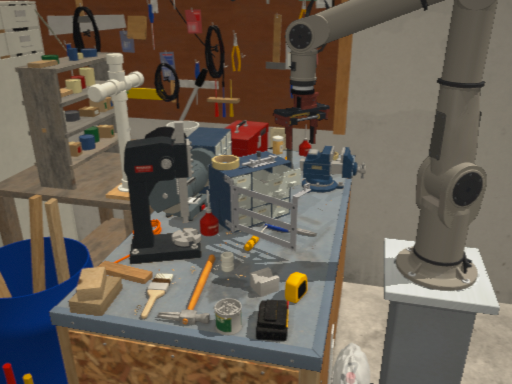

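The side view shows the hand above and in front of the drawers around (300,115), clear of everything. The drawer pulls top out at z 0.166, so I'll push with the tips at 0.18.

```bash
python3 -m jog '[0.0878,0,0,-0.05,0, 0.0878,0,0,-0.1,0, 0.0878,0,0,-0.14,0, 0.0878,0,0,-0.14,0, 0.0878,0.013,-0.011,-0.14,0, 0.0878,0.026,-0.022,-0.14,0, 0.0878,0.039,-0.033,-0.14,0, 0.0878,0.052,-0.044,-0.14,0, 0.0878,0.065,-0.055,-0.14,0, 0.0878,0.075,-0.063,-0.14,0, 0.0878,0.083,-0.069,-0.14,0, 0.0878,0.088,-0.0735,-0.14,0, 0.0878,0.09,-0.0755,-0.14,0, 0.0878,0.09,-0.0755,-0.14,0]'
```

```text
time_s: 3.55
ee_pos: [0.5339, -0.1835, 0.2602]
orientation: [3.14, 0.001, 0.864]
ft_force: [-0.2, 0.0, 1.1]
width: 0.088
```

```bash
python3 -m jog '[0.0878,0.003,-0.0025,0,0, 0.0878,0.003,-0.0025,0,0]'; python3 -m jog '[0.0878,0.004,-0.0035,0,0, 0.0878,0.004,-0.0035,0,0]'
```

```text
time_s: 3.75
ee_pos: [0.5368, -0.186, 0.26]
orientation: [3.141, 0.001, 0.864]
ft_force: [-1.6, 1.3, 1.8]
width: 0.0876
time_s: 3.95
ee_pos: [0.5385, -0.1874, 0.2598]
orientation: [-3.133, 0.001, 0.865]
ft_force: [-14.4, 10.3, 14.9]
width: 0.0879
```

```bash
python3 -m jog '[0.0878,-0.02,0.017,0,0, 0,-0.04,0.034,0.02,0, 0,-0.06,0.05,0.06,0, 0,-0.06,0.05,0.11,0, 0,-0.06,0.05,0.14,0, 0,-0.06,0.05,0.14,0]'
python3 - <<'E'
from fit import *
for n in("top","side"):
    im,P,*_=snap(n); save(im,n+"2.png"); Q=L(P); x,y,z=Q[...,0],Q[...,1],Q[...,2]
    for nm,a in(("mid",0),("right",-.086),("left",.086)):
        B=Q[(x<-.05)&(x>-.17)&(abs(y-a)<.03)&(z>.175)&(z<.2)]; print(n,nm,len(B),np.nanmedian(B,0).round(4) if len(B) else '')
    for lo in(-.32,-.29,-.26,-.23,-.2,-.17,-.14,-.11):
        B=Q[(x>lo)&(x<lo+.03)&(y>.03)&(y<.25)&(z>.184)&(z<.194)]
        if len(B): print(n,"gate",len(B),np.median(B,0).round(4),B[:,1].max().round(4))
E
```

```text
time_s: 4.55
ee_pos: [0.4805, -0.1384, 0.4042]
orientation: [-3.14, -0.005, 0.865]
ft_force: [0.1, 0.1, -0.5]
width: 0.051
[64 75 92] [156 155 153]
3398 ((634.2420043945312, -210.5172119140625), (256.6080322265625, 146.63067626953125), 49.67036056518555)
top mid 6 [-0.0715  0.0192  0.1809]
top right 0 
top left 63 [-0.0715  0.0943  0.1892]
top gate 21 [-0.302   0.0736  0.1901] 0.0785
top gate 24 [-0.2743  0.0817  0.1904] 0.0878
top gate 24 [-0.2457  0.0901  0.1915] 0.0971
top gate 22 [-0.2166  0.0993  0.1907] 0.1036
top gate 23 [-0.1856  0.1086  0.1906] 0.1134
top gate 21 [-0.1535  0.1187  0.19  ] 0.1228
top gate 21 [-0.1238  0.1283  0.1909] 0.1319
top gate 24 [-0.0995  0.1337  0.1903] 0.142
side mid 93 [-0.0712  0.0009  0.1876]
side right 82 [-0.0729 -0.0837  0.188 ]
side left 106 [-0.0716  0.0872  0.1868]
side gate 25 [-0.3043  0.0759  0.1904] 0.0806
side gate 27 [-0.2746  0.0835  0.1893] 0.0898
side gate 24 [-0.2447  0.0922  0.1882] 0.098
side gate 22 [-0.2141  0.1011  0.1897] 0.1087
side gate 25 [-0.1848  0.1107  0.1897] 0.117
side gate 19 [-0.1569  0.1196  0.1879] 0.1258
side gate 25 [-0.1237  0.1296  0.1903] 0.1387
side gate 17 [-0.0961  0.138   0.1897] 0.1442
```

View pics/top2.png

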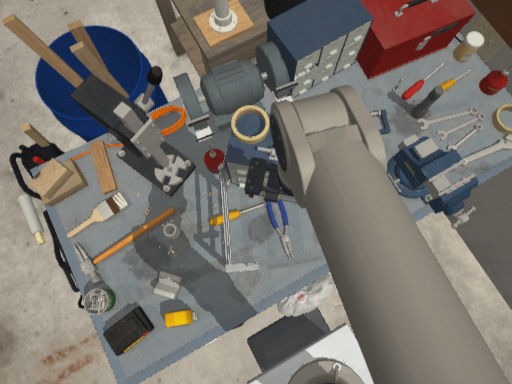

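The picture shows the hand retracted and the gate still open. The measured fronts are level with the fixed left drawer, so both drawers are in. Two estimates of the cabinet's x origin disagree by several mm, so I'll resolve that from depth profiles.

```bash
python3 - <<'E'
from fit import *
for n in("top0","side0"):
    Q=L(np.load(n+".npy")); x,y,z=Q[...,0],Q[...,1],Q[...,2]
    for y0 in(.03,.0,-.03,-.06,-.1):
        s=(abs(y-y0)<.004)&(z>.195)&(z<.28)&(abs(x)<.1)
        o=np.argsort(x[s]); print(n,y0,[(int(a*1000),int(b*1000)) for a,b in zip(x[s][o],z[s][o])][::3])
    B=Q[(abs(x+.025)<.03)&(abs(y+.012)<.03)&(z>.256)&(z<.27)]; print("knobtop",len(B),B.min(0),B.mean(0),B.max(0))
    B=Q[(abs(x)<.06)&(z>.207)&(z<.214)]; print("y",B[:,1].min(),B[:,1].max())
E
```

```text
[64 75 92] [156 155 153]
3398 ((634.2420043945312, -210.5172119140625), (256.6080322265625, 146.63067626953125), 49.67036056518555)
top0 0.03 [(-73, 209), (-70, 209), (-68, 210), (-65, 210), (-62, 209), (-60, 211), (-58, 210), (-55, 210), (-52, 210), (-51, 210), (-48, 209), (-45, 208), (-44, 210), (-41, 211), (-37, 210), (-35, 211), (-33, 210), (-33, 222), (-31, 226), (-30, 208), (-29, 227), (-28, 231), (-24, 225), (-15, 207), (-13, 208), (-12, 211), (-9, 210), (-6, 210), (-4, 211), (-1, 211), (0, 213), (3, 208), (5, 210), (8, 210), (11, 208), (13, 212), (16, 209), (18, 209), (21, 210), (24, 209), (26, 209), (29, 210), (31, 211), (34, 210), (37, 211), (39, 213), (41, 211), (45, 208), (48, 207), (50, 207), (53, 207), (56, 207), (59, 208), (61, 209), (64, 209), (66, 209), (70, 209), (72, 210), (75, 209)]
top0 0.0 [(-73, 210), (-70, 211), (-68, 211), (-65, 211), (-62, 207), (-62, 211), (-59, 211), (-56, 209), (-54, 209), (-51, 211), (-49, 212), (-48, 211), (-45, 208), (-43, 211), (-41, 211), (-38, 211), (-36, 212), (-33, 213), (-32, 223), (-32, 229), (-31, 227), (-29, 228), (-28, 228), 
[... 2731 characters left out ...]
212)]
side0 0.0 [(-72, 209), (-66, 212), (-50, 210), (-48, 213), (-40, 215), (-37, 229), (-33, 231), (-28, 229), (22, 212), (48, 211), (65, 211)]
side0 -0.03 [(-72, 211), (-63, 212), (-55, 213), (-45, 210), (-38, 226), (-36, 215), (-33, 222), (-28, 227), (-15, 213), (23, 212), (39, 211), (59, 210), (72, 210)]
side0 -0.06 [(-78, 213), (-60, 212), (-52, 213), (-47, 211), (-34, 231), (-31, 226), (-29, 229), (-17, 214), (46, 212), (73, 212)]
side0 -0.1 [(-71, 210), (-64, 211), (-39, 212), (-23, 211), (32, 211), (50, 210), (67, 214)]
knobtop 9 [-0.03766194 -0.01965756  0.25624435] [-0.03177491 -0.01406491  0.25904733] [-0.02639248 -0.00860447  0.26132087]
y -0.13329255772140605 0.4592678854140895
```

```bash
cat > g.py <<'E'
from fit import *
H=np.array([-.087,.137]); r=.12
def tcp(a,ext=0):
    u=np.array([-np.sin(a),-np.cos(a)]); n=np.array([-np.cos(a),np.sin(a)])
    p=H+r*u+n*(.002+.0135*abs(np.sin(a))+.010*abs(np.cos(a))+ext); return np.array(W(*p))
E
python3 - <<'E'
from g import *
for n in("top0","side0"):
    Q=L(np.load(n+".npy")); x,y,z=Q[...,0],Q[...,1],Q[...,2]
    B=Q[(x>-.3)&(x<-.1)&(y>.09)&(y<.32)&(z>.17)]; print(n,len(B),np.percentile(B,[0,50,100],axis=0).round(3).tolist())
o=bot.observe()["ee_pos"]; p0=tcp(1.283,.025)
print("to start",(p0-o[:2]).round(4),p0)
for a in np.r_[np.arange(1.28,0,-.1),0,-.03]: print(round(a,2),(tcp(a)-p0).round(3))
E
```

```text
[64 75 92] [156 155 153]
3398 ((634.2420043945312, -210.5172119140625), (256.6080322265625, 146.63067626953125), 49.67036056518555)
top0 491 [[-0.249, 0.091, 0.17], [-0.113, 0.29, 0.315], [-0.1, 0.32, 0.37]]
side0 626 [[-0.266, 0.09, 0.17], [-0.118, 0.297, 0.277], [-0.1, 0.32, 0.376]]
to start [0.0852 0.1755] [0.5641 0.0379]
1.28 [-0.01  -0.023]
1.18 [-0.016 -0.033]
1.08 [-0.021 -0.044]
0.98 [-0.025 -0.056]
0.88 [-0.027 -0.067]
0.78 [-0.029 -0.08 ]
0.68 [-0.029 -0.092]
0.58 [-0.028 -0.105]
0.48 [-0.025 -0.117]
0.38 [-0.021 -0.129]
0.28 [-0.016 -0.141]
0.18 [-0.009 -0.153]
0.08 [-0.002 -0.163]
0.0 [ 0.006 -0.171]
-0.03 [ 0.008 -0.174]
```

```bash
python3 -m jog '[0,0.04,0.09,0,0, 0,0.085,0.175,0,0, 0,0.085,0.175,0,0, 0,0.085,0.175,0,0, 0,0.085,0.175,0,0, 0,0.085,0.175,0,0, 0,0.085,0.175,-0.05,0, 0,0.085,0.175,-0.1,0, 0,0.085,0.175,-0.149,0, 0,0.085,0.175,-0.149,0, 0,0.085,0.175,-0.149,0]'
python3 - <<'E'
from g import *
im,P,*_=snap("side"); save(cv2.resize(im[100:292,130:386],(768,576)),"side3.png")
im,P,*_=snap("top"); save(im,"top3.png")
E
```

```text
time_s: 5.75
ee_pos: [0.5636, 0.0358, 0.2514]
orientation: [-3.135, 0.001, 0.862]
ft_force: [1.0, 0.1, 1.1]
width: 0.0007
[64 75 92] [156 155 153]
3398 ((634.2420043945312, -210.5172119140625), (256.6080322265625, 146.63067626953125), 49.67036056518555)
```

View pics/side3.png

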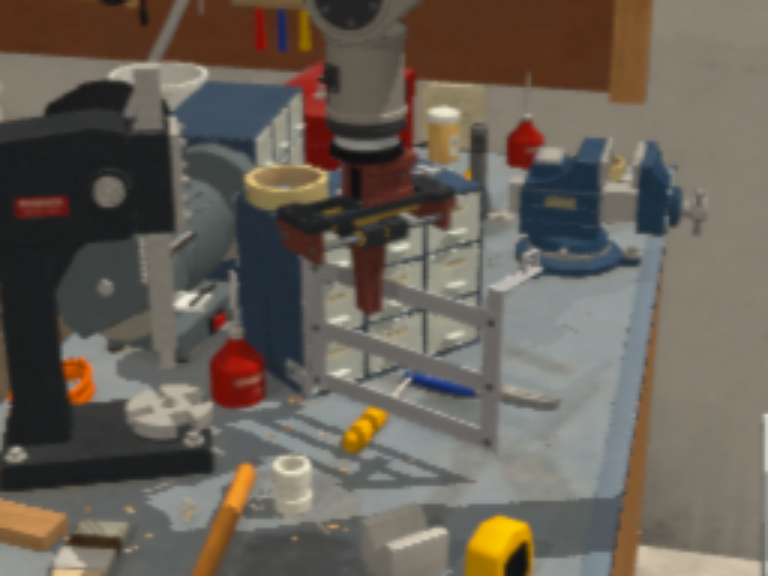

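The crop shows the closed fingers at (370,290) on the near (outer) side of the gate's top bar, with all the drawer fronts flush. Now I'll swing the gate.

```bash
python3 -m jog '[0,-0.005,-0.011,0.003,0, 0,-0.01,-0.022,0.003,0, 0,-0.016,-0.032,0.003,0, 0,-0.021,-0.043,0.003,0, 0,-0.025,-0.055,0.003,0, 0,-0.027,-0.066,0.003,0, 0,-0.029,-0.078,0.003,0, 0,-0.029,-0.091,0.003,0, 0,-0.028,-0.103,0.003,0, 0,-0.025,-0.115,0.003,0, 0,-0.021,-0.128,0.003,0, 0,-0.016,-0.139,0.003,0, 0,-0.009,-0.151,0.003,0, 0,-0.005,-0.156,0.003,0, 0,-0.005,-0.156,0.003,0]'
python3 - <<'E'
from g import *
o=bot.observe(); print(tcp(0)-o["ee_pos"][:2],ex)
E
```

```text
time_s: 7.35
ee_pos: [0.5606, -0.1211, 0.2566]
orientation: [-3.138, -0.002, 0.862]
ft_force: [-0.3, -0.8, 0.2]
width: 0.0007
[64 75 92] [156 155 153]
3398 ((634.2420043945312, -210.5172119140625), (256.6080322265625, 146.63067626953125), 49.67036056518555)
[ 0.00916867 -0.01243689] [ 0.76233364 -0.64718423]
```

```bash
python3 -m jog '[0,0.004,-0.003,0,0, 0,0.008,-0.007,0,0, 0,0.011,-0.009,0,0, 0,0.011,-0.009,0,0]'; python3 -m jog '[0,0.003,-0.0025,0,0, 0,0.003,-0.0025,0,0]';  python3 -m jog '[0,0.003,-0.0025,0,0, 0,0.003,-0.0025,0,0]'
```

```text
time_s: 7.75
ee_pos: [0.5693, -0.1284, 0.2561]
orientation: [-3.13, -0.001, 0.862]
ft_force: [-11.7, 6.4, 9.6]
width: 0.0001
time_s: 7.95
ee_pos: [0.57, -0.1287, 0.2559]
orientation: [-3.121, 0.0, 0.864]
ft_force: [-12.7, 7.7, 11.6]
width: 0.0005
time_s: 8.15
ee_pos: [0.5705, -0.1289, 0.2557]
orientation: [-3.111, 0.001, 0.865]
ft_force: [-13.4, 8.2, 12.4]
width: 0.0001
```

```bash
python3 -m jog '[0,-0.02,0.017,0,0, 0,-0.045,0.038,0.02,0, 0,-0.05,0.042,0.07,0, 0,-0.05,0.042,0.12,0, 0,-0.05,0.042,0.145,0, 0,-0.05,0.042,0.145,0]'
python3 - <<'E'
from g import *
for n in("top","side"):
    im,P,*_=snap(n); save(im,n+"4.png"); Q=L(P); x,y,z=Q[...,0],Q[...,1],Q[...,2]
    for lo in np.arange(-.12,.14,.03):
        B=Q[(x<-.06)&(x>-.17)&(y>lo)&(y<lo+.03)&(z>.173)&(z<.189)]
        if len(B): print(n,len(B),np.median(B,0).round(4))
    B=Q[(abs(x+.03)<.03)&(abs(y+.015)<.03)&(z>.25)&(z<.265)]; print("knob",len(B),B.mean(0) if len(B) else 0)
    B=Q[(abs(x+.03)<.06)&(y<-.09)&(y>-.14)&(z>.216)&(z<.245)]; print("eye",len(B),np.percentile(B,[2,50,98],axis=0).round(4).tolist() if len(B) else 0)
o=bot.observe()["ee_pos"]; print(o,np.array(W(-.031,.03))-o[:2], "ey",ey)
E
```

```text
time_s: 8.75
ee_pos: [0.5224, -0.0875, 0.405]
orientation: [-3.117, -0.005, 0.866]
ft_force: [-0.3, 0.8, -0.3]
width: 0.0003
[64 75 92] [156 155 153]
3398 ((634.2420043945312, -210.5172119140625), (256.6080322265625, 146.63067626953125), 49.67036056518555)
top 29 [-0.092   0.1064  0.1806]
knob 0 0
eye 0 0
side 34 [-0.0921 -0.1057  0.1836]
side 38 [-0.0917 -0.0751  0.1843]
side 33 [-0.0917 -0.0437  0.1846]
side 46 [-0.0911 -0.0157  0.1822]
side 42 [-0.0913  0.0158  0.184 ]
side 42 [-0.0916  0.0452  0.184 ]
side 45 [-0.092   0.0756  0.1831]
side 39 [-0.0923  0.1053  0.1823]
side 30 [-0.0945  0.1312  0.1809]
knob 16 [-0.03249217 -0.01329811  0.25634196]
eye 53 [[-0.0853, -0.1167, 0.2163], [-0.0403, -0.1085, 0.2184], [-0.0189, -0.0965, 0.2373]]
[ 0.52075466 -0.08685985  0.40093154] [ 0.10924534 -0.08074015] ey [0.64718423 0.76233364]
```

View pics/side4.png

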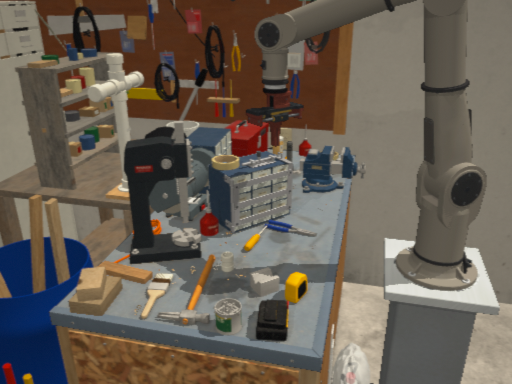

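The side view shows the gate lying flat at (255,190). Its face is at x ≈ −0.092 along its whole width, so it is shut. Next is the bolt.

```bash
python3 -m jog '[0,0.036,-0.027,0,0, 0,0.073,-0.054,0,0, 0,0.109,-0.081,0,0, 0,0.109,-0.081,0,0, 0,0.109,-0.081,0,0, 0,0.109,-0.081,-0.04,0, 0,0.109,-0.081,-0.08,0, 0,0.109,-0.081,-0.08,0, 0,0.109,-0.081,-0.08,0]'
python3 - <<'E'
from g import *
o=bot.observe()["ee_pos"]; print(o,L(np.array([o]))); 
im,P,*_=snap("side"); save(cv2.resize(im[110:254,170:362],(768,576)),"side5.png")
E
```

```text
time_s: 9.75
ee_pos: [0.6292, -0.1671, 0.3213]
orientation: [-3.111, 0.0, 0.866]
ft_force: [0.6, -0.5, 0.4]
width: 0.0013
[64 75 92] [156 155 153]
3398 ((634.2420043945312, -210.5172119140625), (256.6080322265625, 146.63067626953125), 49.67036056518555)
[ 0.62916731 -0.16708006  0.32131258] [[-0.03198045  0.02982934  0.32131258]]
```

View pics/side5.png

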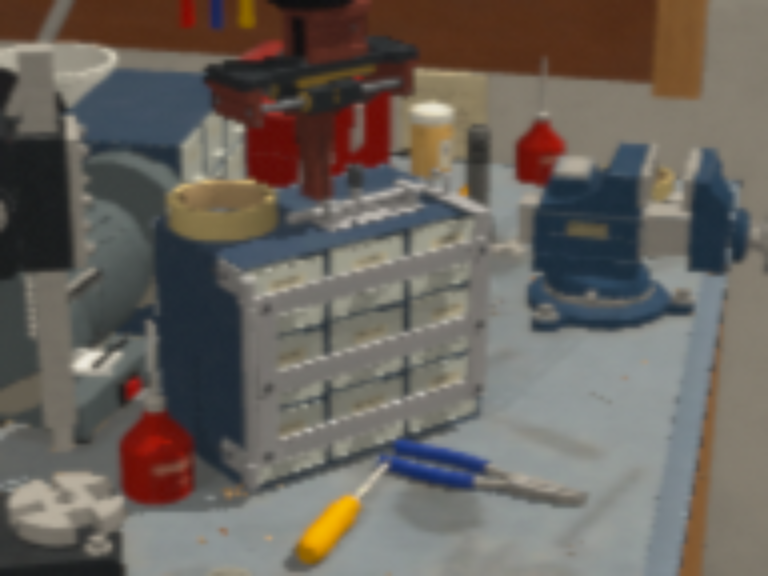

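The crop shows the fingertip at (318,190), on the left of the knob at (356,178) and in line with the bolt. Pushing along −y.

```bash
python3 -m jog '[0,-0.0065,-0.0076,0,0, 0,-0.013,-0.0152,0,0, 0,-0.018,-0.021,0,0, 0,-0.023,-0.027,0,0, 0,-0.028,-0.033,0,0, 0,-0.033,-0.039,0,0, 0,-0.038,-0.0445,0,0, 0,-0.041,-0.048,0,0, 0,-0.041,-0.048,0,0]'; python3 -m jog '[0,-0.002,-0.0023,0,0, 0,-0.002,-0.0023,0,0]'; python3 -m jog '[0,-0.002,-0.0023,0,0, 0,-0.002,-0.0023,0,0]'
```

```text
time_s: 10.7
ee_pos: [0.5884, -0.2163, 0.3226]
orientation: [-3.113, -0.001, 0.865]
ft_force: [0.0, 0.1, -0.6]
width: 0.0007
time_s: 10.9
ee_pos: [0.5878, -0.2166, 0.3226]
orientation: [-3.113, -0.004, 0.867]
ft_force: [5.9, 4.4, 0.4]
width: 0.0007
time_s: 11.1
ee_pos: [0.5876, -0.2168, 0.3226]
orientation: [-3.114, -0.007, 0.87]
ft_force: [6.1, 4.2, 0.4]
width: 0.0005
```

```bash
python3 -m jog '[0,-0.004,-0.0046,0,0, 0,-0.004,-0.0046,0,0]'; python3 -m jog '[0,0.016,0.019,0,0, 0,0.018,0.021,0.04,0, 0,0.018,0.021,0.09,0, 0,-0.03,0.061,0.11,0, 0,-0.07,0.1,0.13,0, 0,-0.11,0.13,0.13,0, 0,-0.11,0.13,0.13,0, 0,-0.11,0.13,0.13,0]'
python3 - <<'E'
from g import *
A={}
for n in("side","top"):
    im,P,*_=snap(n); Q=L(P); x,y,z=Q[...,0],Q[...,1],Q[...,2]
    B=Q[(abs(x+.03)<.03)&(abs(y+.04)<.04)&(z>.25)&(z<.265)]; print(n,"knob",len(B),B.mean(0).round(4) if len(B) else 0)
    if n=="side":
        save(cv2.resize(im[110:254,170:362],(768,576)),"side6.png")
        for lo in(-.12,-.06,0,.06): print(np.median(Q[(x<-.06)&(x>-.17)&(y>lo)&(y<lo+.03)&(z>.173)&(z<.189)],0).round(4))
print(bot.observe()["ft_force"])
E
```

```text
time_s: 11.3
ee_pos: [0.587, -0.2172, 0.3227]
orientation: [-3.116, -0.014, 0.875]
ft_force: [10.6, 8.3, -0.6]
width: 0.0005
time_s: 12.1
ee_pos: [0.4748, -0.0857, 0.4529]
orientation: [-3.114, -0.015, 0.879]
ft_force: [0.1, 0.1, -0.4]
width: 0.0002
[64 75 92] [156 155 153]
3398 ((634.2420043945312, -210.5172119140625), (256.6080322265625, 146.63067626953125), 49.67036056518555)
side knob 15 [-0.0335 -0.0478  0.2568]
[-0.0925 -0.1023  0.1842]
[-0.0909 -0.0437  0.1836]
[-0.0927  0.0139  0.1841]
[-0.0911  0.0753  0.1838]
top knob 0 0
[ 0.84599133 -0.17745502  0.23671632]
```

View pics/side6.png

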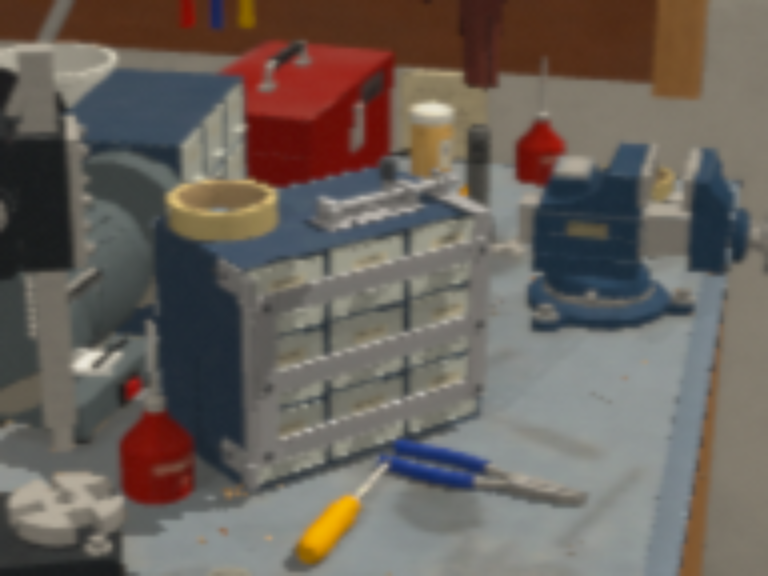

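The crop shows the gate shut and the knob moved right to (389,167), with the bystanders unmoved. My depth estimate of the knob travel is only about 35 mm, from few pixels. I'll clear the arm and measure from the top view as well.

```bash
python3 -m jog '[0,-0.02,0.05,0,0, 0,-0.03,0.1,0,0, 0,-0.035,0.15,0,0, 0,-0.04,0.2,0,0, 0,-0.045,0.25,0,0, 0,-0.05,0.3,0,0, 0,-0.06,0.35,0,0, 0,-0.08,0.4,0,0, 0,-0.1,0.45,0,0, 0,-0.12,0.5,0,0, 0,-0.12,0.5,0,0, 0,-0.12,0.5,0,0]'
python3 - <<'E'
from g import *
def ray(K,R,t,u,v,h):
    d=R.T@np.linalg.inv(K)@[u,v,1]; C=-R.T@t; return C+d*(h-C[2])/d[2]
for n in("top","side"):
    im,P,K,R,t=snap(n); save(im,n+"7.png")
    if n=="top": save(cv2.resize(im[110:190,220:330],(770,560),interpolation=cv2.INTER_CUBIC),"top7c.png")
    old=cv2.cvtColor(cv2.imread(f"pics/{n}0.png"),cv2.COLOR_BGR2RGB); Po=np.load(n+"0.npy")
    for nm,I,A in(("before",old,Po),("after",im,P)):
        Q=L(A); x,y,z=Q[...,0],Q[...,1],Q[...,2]
        g=I.max(2)
        m=(g<75)&(x>-.06)&(x<.01)&(y<.02)&(y>-.09)&(z>.238)&(z<.27); vv,uu=np.nonzero(m)
        w=ray(K,R,t,uu.mean(),vv.mean(),.2515); print(n,nm,m.sum(),uu.mean().round(2),vv.mean().round(2),L(w[None])[0].round(4), Q[m].mean(0).round(4))
        # rod ends: bright pixels above z .216 
        b=(abs(x+.03)<.012)&(z>.219)&(z<.233)&(abs(y)<.15); print("  rod y",np.percentile(y[b],[0,1,99,100]).round(4), b.sum())
E
```

```text
time_s: 13.4
ee_pos: [0.3563, 0.4151, 0.4509]
orientation: [-3.116, -0.011, 0.88]
ft_force: [0.6, -0.4, 0.2]
width: 0.0006
[64 75 92] [156 155 153]
3398 ((634.2420043945312, -210.5172119140625), (256.6080322265625, 146.63067626953125), 49.67036056518555)
top before 16 285.12 150.75 [-0.034  -0.0158  0.2515] [-0.0347 -0.0158  0.2533]
  rod y [-0.096  -0.0935  0.0521  0.0538] 272
top after 14 299.57 153.36 [-0.0337 -0.0506  0.2515] [-0.0342 -0.0505  0.2526]
  rod y [-0.1304 -0.1291  0.0175  0.019 ] 276
side before 15 258.2 153.87 [-0.0323 -0.0122  0.2515] [-0.0322 -0.0122  0.2514]
  rod y [-0.0941 -0.0926  0.101   0.1025] 116
side after 0 nan nan [nan nan nan] [nan nan nan]
  rod y [-0.0303 -0.0301  0.1103  0.1118] 50<stdin>:12: RuntimeWarning: Mean of empty slice.
  ret = ret.dtype.type(ret / rcount)
  ret = um.true_divide(
```

View pics/top7c.png

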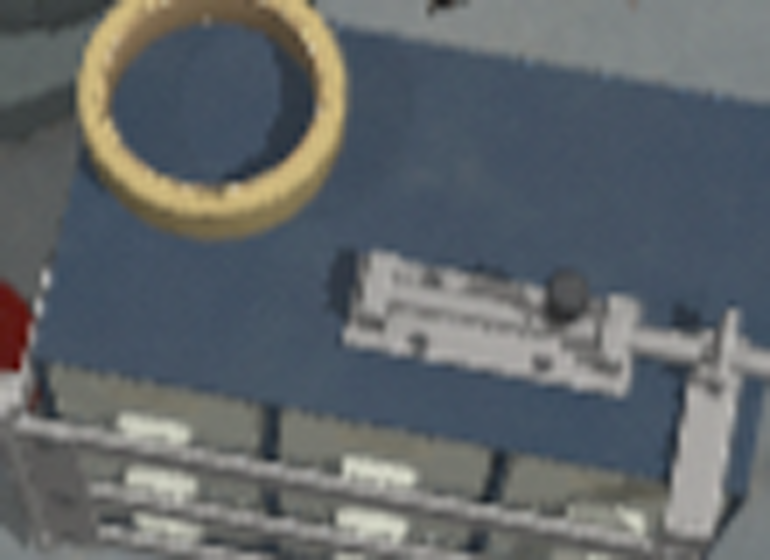

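The top crop shows the nose through the eye at (730,345) and the knob at (568,295), close to its guide strap. Knob and rod both travelled about 35 mm, and the knob appears to have started about 5 mm forward of fully drawn back. I'll check its absolute position against the fixed straps.

```bash
python3 - <<'E'
from g import *
acc=[]
for k in range(6):
    im,P,*_=snap("top"); acc.append(P)
Q=L(np.nanmedian(acc,0)); x,y,z=Q[...,0],Q[...,1],Q[...,2]
s=(x>-.05)&(x<-.0)&(abs(y)<.15)
for a,b in((-.095,-.055),(-.005,.03)):
    m=s&(y>a)&(y<b)&(abs(x+.04)<.006)&(z>.217); print("strap wings",m.sum(),y[m].min().round(4),y[m].mean().round(4),y[m].max().round(4))
m=s&(z>.2125)&(z<.2175)&(x<-.03); print("plate",m.sum(),np.percentile(y[m],[2,98]))
m=s&(z>.24); print("knob",m.sum(),y[m].min(),y[m].mean(),y[m].max())
m=(z>.2)&(z<.225)&(x<-.045)&(x>-.08)&(y<-.09); print("eye strap",m.sum())
d=cv2.absdiff(cv2.imread("pics/top7.png"),cv2.imread("pics/top0.png")).max(2)
for n,(u,v) in dict(tape=(250,123),oil=(213,160),aer=(347,155),plier=(282,235),sd=(225,217),coup=(170,230),v=(168,284)).items(): print(n,d[v-14:v+15,u-14:u+15].mean().round(1))
E
```

```text
[64 75 92] [156 155 153]
3398 ((634.2420043945312, -210.5172119140625), (256.6080322265625, 146.63067626953125), 49.67036056518555)
strap wings 21 -0.0763 -0.07 -0.0557
strap wings 18 0.0078 0.0126 0.0174
plate 223 [-0.11673089  0.01873272]
knob 41 -0.05841462617317578 -0.05127082695756084 -0.044279566846956234
eye strap 195
tape 2.2
oil 8.9
aer 2.4
plier 4.5
sd 22.3
coup 6.3
v 34.1
```

The rear strap reads 12.6 mm (nominal 12) and the knob spans −58.4 to −44.3 mm, so its centre is at about −52. That puts the bolt at about 41 mm, which is home. Handing in.

```bash
python3 -c "
from plant import bot
print(bot.job_done(), bot.observe()['time_s'])"
```

```text
the job is handed in; nothing more can be done
the job is handed in; nothing more can be done
```

I pushed both drawers in, swung the gate shut and slid the bolt home, in that order, using only the fingertips. I handed the job in at about 14 s of robot time, with the arm clear of everything. No verdict was reported.

**Last checks**
- **Drawers:** I pushed them together until they met about 20 N at the stop. Their fronts measured within 1.5 mm of the fixed left drawer.
- **Gate:** its face lies flat across the whole width to within about 2 mm, so it is shut. It met about 20 N at its stop.
- **Bolt:** the nose is visibly through the eye. The knob is centred at about y = −52 mm relative to the fixed straps, which is about 41 mm of travel. The push met 13 N at its stop.
- **Loose things:** the pictures show none of them moved or tipped. An image difference was high at the V-block and the screwdriver; I put that down to shadow and the gate's new place, and the arm never went near either.

**Two readings that disagreed**
- **Knob travel:** it moved only about 35 mm between pictures, not 42. Its first measured position suggests the bolt started about 4–6 mm forward of fully drawn back.
- **Cabinet origin:** my estimates along x differed by several mm between features. I worked from contact forces and direct measurements instead.

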